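# Pop open the spice organiser's touch-latch door

### The arm

A 6-joint arm with a two-finger parallel gripper is mounted at the origin on the work surface. World frame = base frame: x ahead of the robot, y to its left, z up, the work surface at z = 0. Lengths are in m, angles in degrees, forces in N, time in s.
With the tool pointing down it reaches from about 0.425 to 0.95 m from the base axis. Payload 14.7 kg.
Tool frame: the origin (TCP) lies at the very end of the fingers, on their centre line; the grasp point (between the pads) lies 19 mm behind it; z points along the fingers, y is the direction in which the jaws open and shut (so a half turn about z gives the same grasp; the last joint's range is limited). The gripper opens to 85 mm and grips with 20 to 120 N. Pads are 22 mm wide; open, the fingers measure 114 mm over their backs; the gripper's body (76 mm by 85 mm) begins 54 mm behind the grasp point. The pads swing forward as they close: fully open they stand 13 mm farther back than shut.
Start: joints at [-79.962, 27.513, 91.461, -0, 61.026, -2.67], TCP at [0.143, -0.634, 0.231] pointing down, gripper open.
Joint ranges: [-157.49, 157.49], [-46.99, 117.5], [13.45, 153.17], [-89.5, 269.5], [5.16, 153.95], [-167.48, 167.48]. Speed limits (degrees/s): [108.29, 108.29, 136.94, 172.46, 172.46, 172.46].

### API

Orientations are given as [roll, pitch, yaw] about the fixed x, y, z axes, in that order (R = Rz(yaw) Ry(pitch) Rx(roll)).
In Python, from plant import r, cams gives the robot as it stands. The module is installed in compiled form; this text tells all that it offers.
- The arm moves only by the tool drive_tool, never from a script. Its argument "deltas" is a list of rows, each an object of numbers: "gripper": the finger opening in cm, from 0 to 8.54; "x", "y", "z": the shift along the world's x, y, z in cm; "turn": the turn about the world's z in rad. A call has 1 to 8 rows; each row is the pose to reach, as a shift and turn from the pose commanded when the call began; what a row does not reach only later rows make up. A row lasts 1/8 s, in which the tool goes at most 62.5 mm and 10.7 degrees, less where a joint would pass 70% of its speed; a pose out of reach is approached as far as the arm can. A call with a gripper value outside its range is refused whole. The fingers move at their own pace and stop on an object; "grip_force" is the grip in N (left out, the last holds). Time passes only in rows, so rows that repeat a pose let the fingers close. It gives the time, the measured TCP pose, the force and the opening at its end, in the units of the state.
- r.state(): the state, without advancing time (a new reading comes with each control period).
- cams.grab_frame(name): name is "side" or "top" or "wrist"; returns (picture, depth): 384x512x3 uint8, red, green, blue; 384x512 float32, m along the optical axis (not along the pixel's ray), 0 where there is no reading.
- cams.get_calibration(name): a dict with "mtx" (3x3 intrinsics, pixels), "R" (3x3) and "t" (3): a world point X has camera coordinates R X + t. Camera axes: x right, y down, z forward; pixel columns grow to the right and rows downward; lengths in m; the calibration is good to about 2 mm. A picture is of the moment at which its call begins: read the wrist's pose just before it. get_calibration takes no time and is no camera call; for the wrist camera it gives the pose at the moment of the call.
- r.finish_job(): hands the job in, once; it reports no verdict.
The state is a dict: "clock": time; "q": joint angles; "dq": joint speeds; "effort": joint torques, N m; "eef_pos": TCP position; "tcp_rot": TCP orientation; "ft_force": force on the tool from outside, world axes, zero at the start; "wrist_torque": the same for the moment, N m; "width": finger opening in m.
Only numpy, scipy, OpenCV 4.12 (cv2) and the standard library are available. Lean on these libraries where they do the work, as an engineer would, in place of code of your own. Each camera call takes 0.05 s, during which the arm holds its last target.

### The job

Open the spice organiser's clear door that has the red-lidded jar behind it: gently push the door in near its free edge until the push-to-open catch lets go, take the finger away so that the door springs ajar by itself, then put a fingertip behind it and swing it wide open, to about a right angle. Leave the other door shut, use only the outside of the fingers, and do not pick up or shift the jars or anything else on the mat.

Things in the scene. Friction and masses are not known exactly. Their poses are not given: they have to be found in the camera images.
- organiser: Clear acrylic spice organiser, fixed, 330 wide (y) x 160 deep (x) x 235 high, 4 mm sheet. Origin: centre of its underside, on the 3 mm mat; x points to its back, y to the robot's left, front faces -x. Lower 85 mm: two drawers that may stand 30 mm out, knobs 20 mm more. Above: a left and a right compartment, parted by a wall at y = 0, each behind a clear overlay door without handle.
- door_left (a joint): Left door's angle, rad: 0 shut, -0.044 pushed in to its stop, 0.37 to 0.42 ajar, 1.57 at right angles, 1.75 at its stop; stays where left. Door 158 wide, 140 high, 5 thick, 90 to 230 mm above the underside. In the organiser's frame, shut: outer face x = -0.093, inner face x = -0.088 (8 mm clear of the case), hinge at its outer side y = +0.161, free edge y = +0.003.
- door_right (a joint): Right door's angle, same values; the mirror image of the left door: hinge at y = -0.161, free edge at y = -0.003.
- catch_left (a joint): Left catch's white plunger in a grey housing under the top, 105 mm from the hinge, 222 mm above the underside, m: 0 latched, 0.038 out. Pushing the door in 5 mm or more at its free edge trips it (3 to 4 N; firm stop at 7 mm); as the finger draws back it pushes the door ajar, free edge about 60 mm out, and stays out. An ajar door swings on with a light push.
- catch_right (a joint): plunger of the right door's catch, the mirror image of the left one.
- press_left (a point): point on the outer face of the left door where to press: 22 mm from its free edge and 18 mm below its top edge; it moves with the door. Closed, it lies at (-0.093, +0.025, 0.212) in the organiser's frame; its x axis points from the outer to the inner face.
- press_right (a point): the same point on the right door; closed, at (-0.093, -0.025, 0.212) in the organiser's frame.
- hinge_left (a point): top end of the left door's hinge line, at the door's inner face: (-0.088, +0.161, 0.230) in the organiser's frame.
- hinge_right (a point): top end of the right door's hinge line: (-0.088, -0.161, 0.230) in the organiser's frame.
- jar_red_center (a point): centre of the spice jar with the red lid, diameter 44, height 95, standing upright on the shelf in one of the two compartments (left one if its y in the organiser's frame is above 0, else right one).
- jar_black_center (a point): centre of the spice jar with the black lid, same size, in either compartment.
- jar_white_center (a point): centre of the spice jar with the white lid, same size, in either compartment.
- jar_steel_center (a point): centre of the spice jar with the steel lid, same size, in either compartment.
- pot: black lidded ceramic pot, diameter 178, 140 high with its knob, two side handles along its y (224 over them); origin at the centre of its underside. Stands left of the organiser.
- sieve: small steel sieve lying mouth down, bowl diameter 97, 47 high, wire handle reaching 145 mm from the origin along its -x; origin at the bowl's centre, on the mat. Lies right of the organiser.
- spoon_a: light wooden spoon lying along its x, 12 mm thick, from 136 mm behind to 113 mm ahead of the origin (bowl at +x).
- spoon_b: darker wooden spoon, same size.
- salt_box: round wooden salt box with lid, diameter 82, 62 high, origin at the centre of its underside; stands on the mat in front of the organiser, lower than the doors' lower edges.

How it is judged (in metres and radians):
On the way, in this order (a step that is already met when the one before it is completed fails the run):
1. the door in front of the red-lidded jar has been pushed in until its catch trips (((y of jar_red_center in the frame of organiser above 0 m and value of joint door_left below -0.025 rad) or (y of jar_red_center in the frame of organiser below 0 m and value of joint door_right below -0.025 rad))).
2. the catch has sprung out and the door stands ajar, with the robot off the organiser (contact force between each of the fingers, the arm and organiser below 0.05 N and ((y of jar_red_center in the frame of organiser above 0 m and value of joint catch_left above 0.033 m and value of joint door_left between 0.22 and 0.6 rad) or (y of jar_red_center in the frame of organiser below 0 m and value of joint catch_right above 0.033 m and value of joint door_right between 0.22 and 0.6 rad))), for 0.1 s.
At the end, for the whole second after the job is handed in: The door in front of the red-lidded jar stands still, open by more than 1.2 rad (69 degrees); the other door is shut (below 0.1 rad) with its catch latched (plunger below 4 mm); every jar is within 15 mm of where it stood (((y of jar_red_center in the frame of organiser above 0 m and value of joint door_left above 1.2 rad and velocity of joint door_left between -0.05 and 0.05 rad/s and value of joint catch_right below 0.004 m and value of joint door_right below 0.1 rad) or (y of jar_red_center in the frame of organiser below 0 m and value of joint door_right above 1.2 rad and velocity of joint door_right between -0.05 and 0.05 rad/s and value of joint catch_left below 0.004 m and value of joint door_left below 0.1 rad)) and distance of each of jar_red_center, jar_black_center, jar_white_center, jar_steel_center from where it was at the start of the episode below 0.015 m); the robot touches nothing.
It fails at once if the other door's catch is released ((y of jar_red_center in the frame of organiser above 0 m and value of joint catch_right above 0.008 m) or (y of jar_red_center in the frame of organiser below 0 m and value of joint catch_left above 0.008 m)).
It fails at once if a jar is shifted, lifted or tipped (distance of any of jar_red_center, jar_black_center, jar_white_center, jar_steel_center from where it was at the start of the episode above 0.015 m).
It fails at once if the pot, sieve, a spoon or the salt box is shifted or lifted by more than 15 mm (distance of any of pot, sieve, spoon_a, spoon_b, salt_box from where it was at the start of the episode above 0.015 m).
It fails at once if the robot shoves the organiser with more than 40 N (contact force between any of the fingers, the arm and organiser above 40 N).
It also fails if it takes over 40 s, if anything falls off the work surface, if the arm or the gripper's body presses on something with over 40 N, if the wrist force passes 120 N, or if a joint passes its speed limit or range.

## Working session

There is one attempt and no reset: what is moved stays moved. The work goes in short steps, Python scripts to look and compute and a tool call to move; the robot and the scene stay as the last step left them, time stands still between calls to the robot, and variables do not carry over. Pictures are saved under pics/ and viewed, and the job is handed in when it is done.

Besides the shell and the picture viewer there is one more tool, called after "Request:" as a command line: name --argument value ..., lists and objects as JSON in quotes. drive_tool: Moves the arm, as the interface text tells. Its arguments: {"type":"object","properties":{"deltas":{"type":"array"},"grip_force":{"type":"number"}},"required":["deltas"]}

```bash
mkdir -p pics
python3 - <<'E'
from plant import r,cams
import cv2,numpy as np
s=r.state();print(s['clock'],s['eef_pos'],s['tcp_rot'],s['width'])
for n in ['side','top','wrist']:
    p,d=cams.grab_frame(n);cv2.imwrite(f'pics/{n}0.png',p[:,:,::-1]);np.save(f'{n}0.npy',d)
    c=cams.get_calibration(n);print(n,np.round(c['mtx'],1).tolist(),'pos',np.round(-c['R'].T@c['t'],3),'fwd',np.round(c['R'][2],3))
E
```

```text
0.0 [ 0.14292873 -0.63365594  0.23065132] [-1.79927280e+02 -2.56387606e-03  1.27068222e+01] 0.08548173815592522
side [[373.7, 0.0, 253.2], [0.0, 373.7, 196.7], [0.0, 0.0, 1.0]] pos [0.436 0.855 0.738] fwd [ 0.134 -0.823 -0.552]
top [[347.1, 0.0, 258.9], [0.0, 347.1, 191.4], [0.0, 0.0, 1.0]] pos [ 0.517 -0.053  1.184] fwd [ 0.062  0.034 -0.998]
wrist [[343.4, 0.0, 252.3], [0.0, 343.4, 187.1], [0.0, 0.0, 1.0]] pos [ 0.207 -0.62   0.374] fwd [-0.253 -0.056 -0.966]
```

View pics/side0.png

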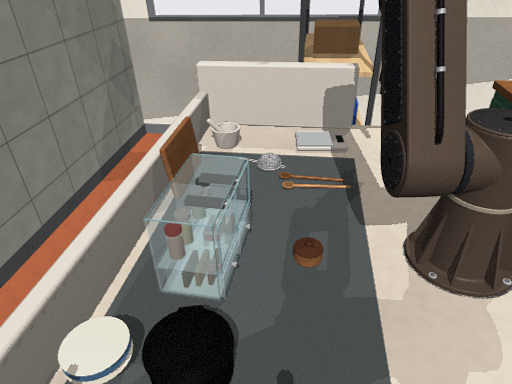

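View pics/top0.png

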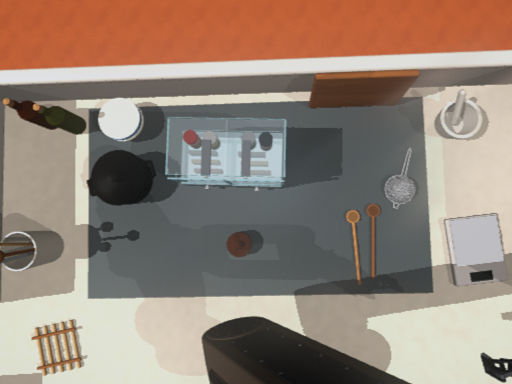

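View pics/wrist0.png

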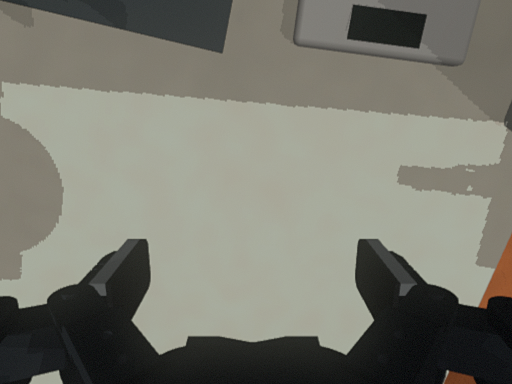

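The side view shows the red jar at (174,240), in the near (+y) end. The top view agrees, with the red lid at (190,137) on the left. Next I'll enlarge the organiser to measure its edges.

Run:
```python
import cv2
a=cv2.imread('pics/top0.png')[105:200,155:300];cv2.imwrite('pics/topz.png',cv2.resize(a,None,fx=5,fy=5,interpolation=cv2.INTER_CUBIC))
a=cv2.imread('pics/side0.png')[145:305,140:260];cv2.imwrite('pics/sidez.png',cv2.resize(a,None,fx=3.7,fy=3.7,interpolation=cv2.INTER_CUBIC))
```

```text
(no output)
```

View pics/topz.png

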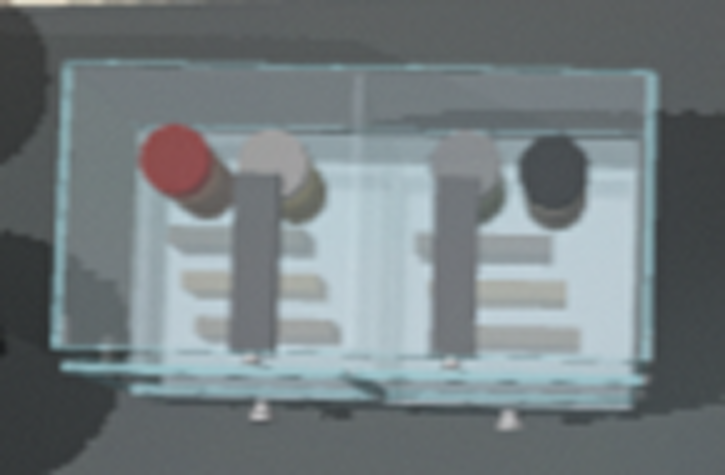

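View pics/sidez.png

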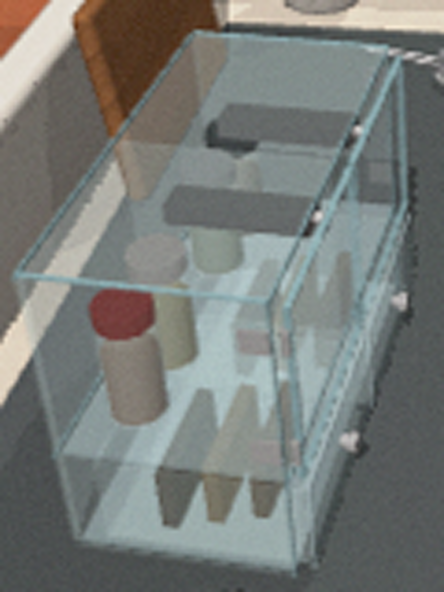

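```bash
cat > h.py <<'E'
from plant import r,cams
import cv2,numpy as np
def ray(n,uv,z,c=None):
    c=c or cams.get_calibration(n);o=-c['R'].T@c['t'];d=c['R'].T@np.linalg.inv(c['mtx'])@np.array([*uv,1.])
    return o+d*(z-o[2])/d[2]
def proj(n,X):
    c=cams.get_calibration(n);p=c['mtx']@(c['R']@np.asarray(X,float)+c['t']);return p[:2]/p[2]
E
python3 - <<'E'
from h import *
zc=np.array([(67,65),(655,73),(649,358),(54,348)],float)
P=np.array([ray('top',(q+.5)/5-.5+[155,105],.238) for q in zc]);print(P.round(4))
print('sides',[np.linalg.norm(P[i]-P[(i+1)%4]).round(4) for i in range(4)])
T=np.array([[.08,.165],[.08,-.165],[-.08,-.165],[-.08,.165]])
c=P[:,:2].mean(0);D=P[:,:2]-c
th=np.arctan2((T[:,0]*D[:,1]-T[:,1]*D[:,0]).sum(),(T*D).sum())
R=np.array([[np.cos(th),-np.sin(th)],[np.sin(th),np.cos(th)]])
print('c',c,'yaw',np.degrees(th));print('resid',(D-T@R.T).round(4))
for n,x,y in [('press',-.093,.025),('hinge',-.088,.161),('free',-.093,.003),('rfree',-.093,-.003)]: print(n,c+R@[x,y])
# side view corners check
sz=np.array([(197,33),(402,58),(272,300),(18,274)],float)
print('side',[ray('side',(q+.5)/3.7-.5+[140,145],.238).round(4) for q in sz])
for n,uv,z in [('pot',(121,178),.1),('salt',(239,243),.065),('red',(189.5,136.5),.19)]: print(n,ray('top',uv,z))
E
```

```text
[[ 0.7893  0.2275  0.238 ]
 [ 0.7735 -0.1     0.238 ]
 [ 0.6156 -0.0921  0.238 ]
 [ 0.6306  0.2362  0.238 ]]
sides [np.float64(0.328), np.float64(0.158), np.float64(0.3286), np.float64(0.159)]
c [0.70225644 0.06789029] yaw -2.7470600127506946
resid [[-0.0007 -0.0013]
 [-0.0008  0.0007]
 [ 0.0012  0.001 ]
 [ 0.0003 -0.0004]]
press [0.61056148 0.09731876]
hinge [0.62207379 0.23292284]
free [0.60950709 0.07534404]
rfree [0.60921953 0.06935094]
side [array([ 0.7682, -0.0982,  0.238 ]), array([ 0.5982, -0.0735,  0.238 ]), array([0.627 , 0.2332, 0.238 ]), array([0.7871, 0.2264, 0.238 ])]
pot [0.6390788  0.42123051 0.1       ]
salt [0.42255223 0.05246892 0.065     ]
red [0.74491324 0.17890933 0.19      ]
```

Request:
drive_tool --deltas '[{"x": 4.2,"y": 4.2,"z": 1,"turn": -0.09,"gripper": 0},{"x": 8.4,"y": 8.4,"z": 2,"turn": -0.18,"gripper": 0},{"x": 12.6,"y": 12.6,"z": 3,"turn": -0.27,"gripper": 0},{"x": 16.8,"y": 16.8,"z": 3,"turn": -0.27,"gripper": 0},{"x": 21,"y": 21,"z": 3,"turn": -0.27,"gripper": 0},{"x": 25.2,"y": 25.2,"z": 3,"turn": -0.27,"gripper": 0},{"x": 29.4,"y": 29.4,"z": 3,"turn": -0.27,"gripper": 0},{"x": 33,"y": 34,"z": 3,"turn": -0.27,"gripper": 0}]' --grip_force 20

```text
clock: 1.15
eef_pos: [0.4743, -0.2926, 0.2612]
tcp_rot: [180.0, -0.0, -2.8]
ft_force: [0.9, -1.8, 0.3]
width: 0.0002
```

Request:
drive_tool --deltas '[{"x": 1.2,"y": 5.8},{"x": 2.4,"y": 11.6},{"x": 3.6,"y": 17.4},{"x": 4.8,"y": 23.2},{"x": 6,"y": 29},{"x": 7,"y": 34.8},{"x": 7.7,"y": 39.3,"z": -3},{"x": 7.7,"y": 39.3,"z": -5.6}]'

```text
invalid input
```

Run:
```python
from h import *
print(r.state()['eef_pos'],r.state()['ft_force'])
for n in ['top','wrist','side']:
    p,d=cams.grab_frame(n);cv2.imwrite(f'pics/{n}1.png',p[:,:,::-1])
```

```text
[ 0.47433851 -0.29260371  0.2612414 ] [ 0.8556921  -1.76318582  0.30509428]
```

View pics/wrist1.png

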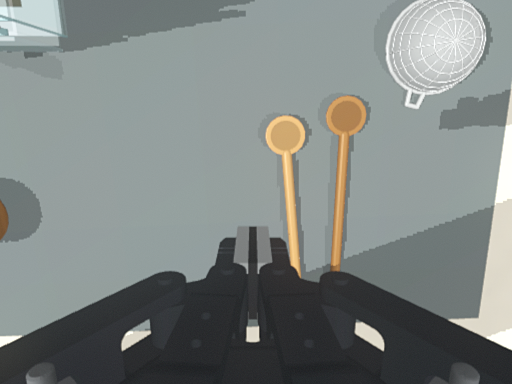

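View pics/side1.png

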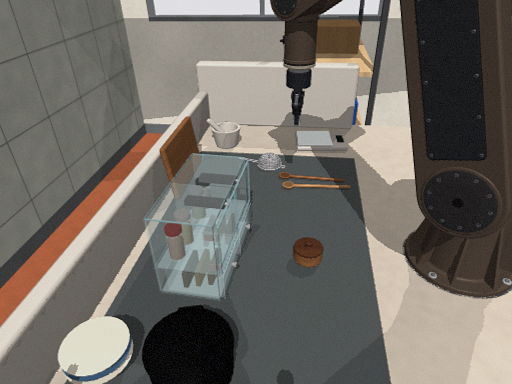

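The wrist view shows the closed fingertips at (253,235), with the knuckles wider behind them. The move was refused, probably because every row needs all the fields.

Request:
drive_tool --deltas '[{"x": 1.2,"y": 5.8,"z": 0,"turn": 0,"gripper": 0},{"x": 2.4,"y": 11.6,"z": 0,"turn": 0,"gripper": 0},{"x": 3.6,"y": 17.4,"z": 0,"turn": 0,"gripper": 0},{"x": 4.8,"y": 23.2,"z": 0,"turn": 0,"gripper": 0},{"x": 6,"y": 29,"z": 0,"turn": 0,"gripper": 0},{"x": 7,"y": 34.8,"z": 0,"turn": 0,"gripper": 0},{"x": 7.7,"y": 39.3,"z": -3,"turn": 0,"gripper": 0},{"x": 7.7,"y": 39.3,"z": -5.6,"turn": 0,"gripper": 0}]'

```text
clock: 2.3
eef_pos: [0.5504, 0.1008, 0.2044]
tcp_rot: [-180.0, -0.0, -2.6]
ft_force: [-0.7, -0.7, 0.6]
width: 0.0
```

Run:
```python
from h import *
print(r.state()['eef_pos'],r.state()['ft_force'])
for n in ['top','wrist','side']:
    p,d=cams.grab_frame(n);p=p[:,:,::-1]
    if n=='top': p=cv2.resize(p[90:260,130:330],None,fx=3.5,fy=3.5)
    if n=='side': p=cv2.resize(p[120:320,130:350],None,fx=3,fy=3)
    cv2.imwrite(f'pics/{n}2.png',p)
```

```text
[0.5503533  0.10078721 0.20444955] [-0.71366734 -0.74674929  0.62251643]
```

View pics/wrist2.png

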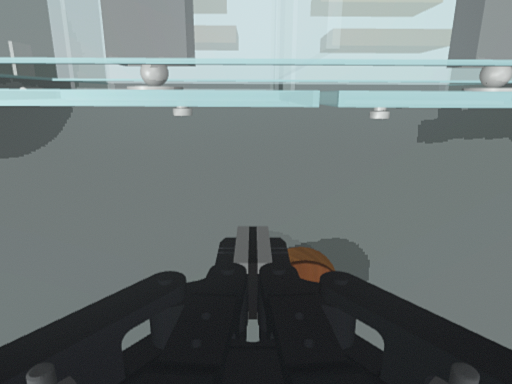

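View pics/side2.png

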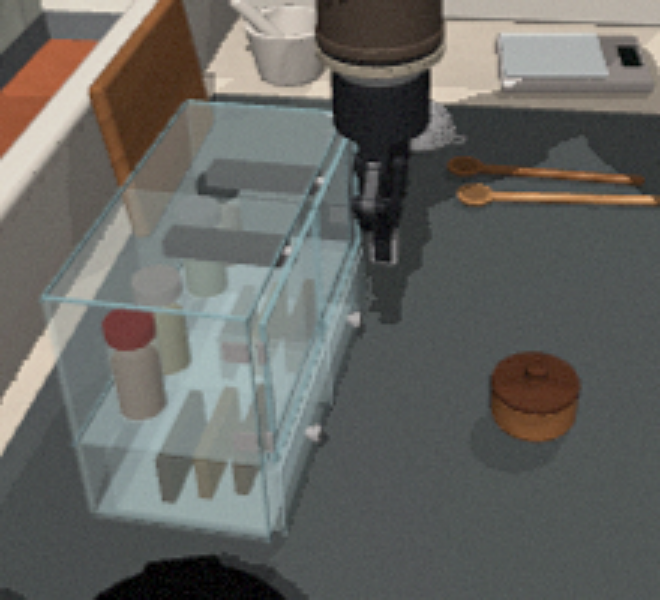

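View pics/top2.png

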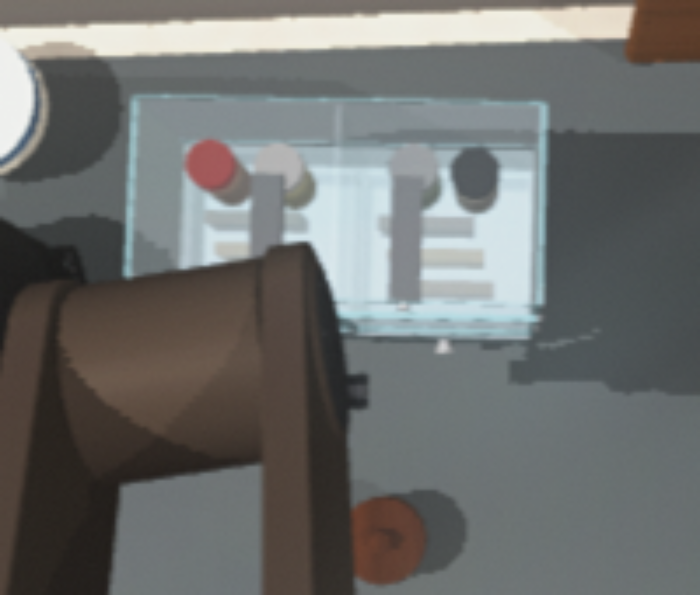

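Run:
```python
from h import *
for uv in [(319,104),(253,100),(319,91)]: print(uv,ray('wrist',uv,.233))
for X in [(.6095,.0753,.233),(.6092,.0694,.233),(.6106,.0973,.233)]: print(X,proj('wrist',X))
im=cv2.imread('pics/wrist2.png')[60:130,130:420];cv2.imwrite('pics/w2z.png',cv2.resize(im,None,fx=2.7,fy=2.7))
```

```text
(319, 104) [0.61137903 0.07255842 0.233     ]
(253, 100) [0.61369425 0.09390594 0.233     ]
(319, 91) [0.61545019 0.07256446 0.233     ]
(0.6095, 0.0753, 0.233) [310.58028829 110.34180303]
(0.6092, 0.0694, 0.233) [328.67935657 110.36820868]
(0.6106, 0.0973, 0.233) [243.07123149 110.30174206]
```

View pics/w2z.png

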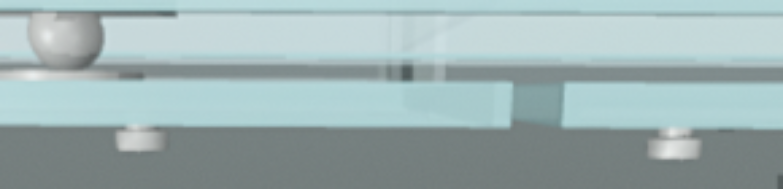

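The wrist view shows the gap between the doors centred at about (329,107). That gives roughly (0.610, 0.070), within 3 mm of the top-camera fit. Next I approach slowly.

Request:
drive_tool --deltas '[{"x": 2,"y": -0.2,"z": 0,"turn": 0,"gripper": 0},{"x": 3.5,"y": -0.3,"z": 0,"turn": 0,"gripper": 0},{"x": 4.2,"y": -0.4,"z": 0,"turn": 0,"gripper": 0},{"x": 4.2,"y": -0.4,"z": 0,"turn": 0,"gripper": 0}]'

```text
clock: 2.95
eef_pos: [0.5923, 0.0945, 0.2055]
tcp_rot: [-180.0, -0.0, -2.8]
ft_force: [0.2, 0.2, 0.7]
width: -0.0001
```

Request:
drive_tool --deltas '[{"x": 0.25,"y": 0,"z": 0,"turn": 0,"gripper": 0},{"x": 0.5,"y": 0,"z": 0,"turn": 0,"gripper": 0},{"x": 0.7,"y": 0,"z": 0,"turn": 0,"gripper": 0},{"x": 0.7,"y": 0,"z": 0,"turn": 0,"gripper": 0}]'

```text
clock: 3.45
eef_pos: [0.5991, 0.095, 0.2053]
tcp_rot: [-180.0, -0.0, -2.8]
ft_force: [-0.2, -0.5, -0.2]
width: 0.0
```

Request:
drive_tool --deltas '[{"x": 0.15,"y": 0,"z": 0,"turn": 0,"gripper": 0},{"x": 0.3,"y": 0,"z": 0,"turn": 0,"gripper": 0},{"x": 0.3,"y": 0,"z": 0,"turn": 0,"gripper": 0}]'

```text
clock: 3.82
eef_pos: [0.6019, 0.0948, 0.2052]
tcp_rot: [180.0, 0.0, -2.8]
ft_force: [-1.7, -1.2, 1.1]
width: 0.0001
```

Run:
```python
from h import *
print(r.state()['ft_force'])
p,d=cams.grab_frame('wrist');cv2.imwrite('pics/wrist3.png',p[:,:,::-1])
```

```text
[-1.68254177 -1.24951334  1.11544167]
```

View pics/wrist3.png

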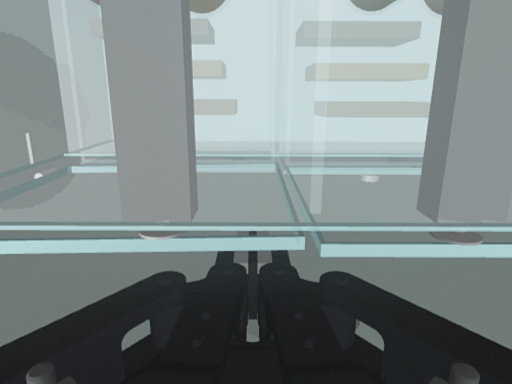

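The wrist view shows the left door already about 2 mm in: its edge is at rows 238–247, against 246–254 for the right door. I'll continue in small steps.

Request:
drive_tool --deltas '[{"x": 0.1,"y": 0,"z": 0,"turn": 0,"gripper": 0},{"x": 0.2,"y": 0,"z": 0,"turn": 0,"gripper": 0},{"x": 0.2,"y": 0,"z": 0,"turn": 0,"gripper": 0}]'

```text
clock: 4.25
eef_pos: [0.604, 0.0949, 0.2052]
tcp_rot: [180.0, 0.0, -2.8]
ft_force: [-3.8, -1.6, 0.4]
width: 0.0
```

Request:
drive_tool --deltas '[{"x": 0.1,"y": 0,"z": 0,"turn": 0,"gripper": 0},{"x": 0.1,"y": 0,"z": 0,"turn": 0,"gripper": 0}]'

```text
clock: 4.5
eef_pos: [0.6051, 0.0949, 0.2052]
tcp_rot: [180.0, 0.0, -2.8]
ft_force: [-3.4, -1.2, -0.4]
width: 0.0003
```

Run:
```python
from h import *
print(r.state()['ft_force'])
p,d=cams.grab_frame('wrist');cv2.imwrite('pics/wrist4.png',p[:,:,::-1])
```

```text
[-3.36314135 -1.1863392  -0.35169576]
```

View pics/wrist4.png

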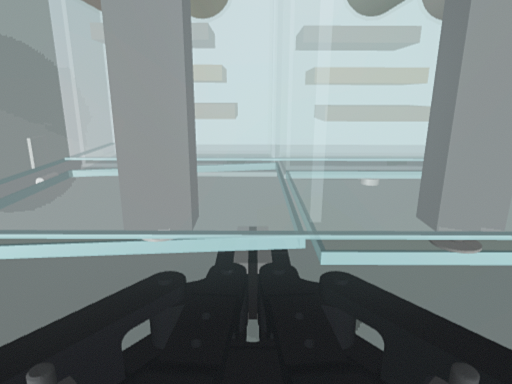

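The door edge is now 15–16 px in, about 5 mm. I'll push a touch more, towards the stop.

Request:
drive_tool --deltas '[{"x": 0.1,"y": 0,"z": 0,"turn": 0,"gripper": 0},{"x": 0.1,"y": 0,"z": 0,"turn": 0,"gripper": 0}]'

```text
clock: 4.8
eef_pos: [0.6055, 0.0949, 0.2052]
tcp_rot: [180.0, 0.1, -2.8]
ft_force: [-6.3, -2.3, 1.1]
width: 0.0001
```

Request:
drive_tool --deltas '[{"x": 0.06,"y": 0,"z": 0,"turn": 0,"gripper": 0},{"x": 0.06,"y": 0,"z": 0,"turn": 0,"gripper": 0}]'

```text
clock: 5.05
eef_pos: [0.6056, 0.0949, 0.2051]
tcp_rot: [180.0, 0.1, -2.8]
ft_force: [-9.1, -2.9, 3.9]
width: -0.0
```

At the firm stop. Now I draw back.

Request:
drive_tool --deltas '[{"x": -1,"y": 0,"z": 0,"turn": 0,"gripper": 0},{"x": -2.5,"y": 0,"z": 0,"turn": 0,"gripper": 0},{"x": -4.5,"y": 0,"z": 0,"turn": 0,"gripper": 0},{"x": -7,"y": 0,"z": 0,"turn": 0,"gripper": 0},{"x": -10,"y": 0,"z": 0,"turn": 0,"gripper": 0},{"x": -10,"y": 0,"z": 0,"turn": 0,"gripper": 0},{"x": -10,"y": 0,"z": 0,"turn": 0,"gripper": 0}]'

```text
clock: 5.92
eef_pos: [0.5073, 0.0951, 0.2058]
tcp_rot: [-180.0, -0.1, -2.8]
ft_force: [0.6, -0.5, 0.6]
width: 0.0003
```

Run:
```python
from h import *
print(r.state()['ft_force'])
for n in ['wrist','side']:
    p,d=cams.grab_frame(n);p=p[:,:,::-1]
    if n=='side': p=cv2.resize(p[120:320,130:350],None,fx=3,fy=3)
    cv2.imwrite(f'pics/{n}5.png',p)
```

```text
[ 0.60820427 -0.52790285  0.55026488]
```

View pics/wrist5.png

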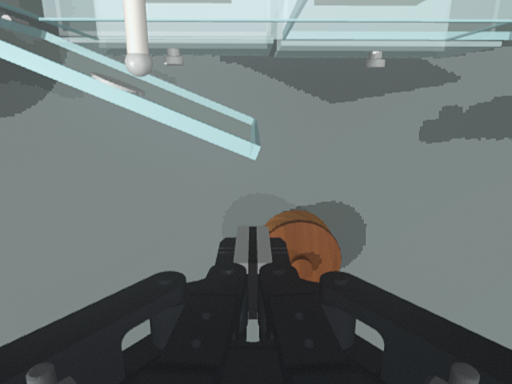

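View pics/side5.png

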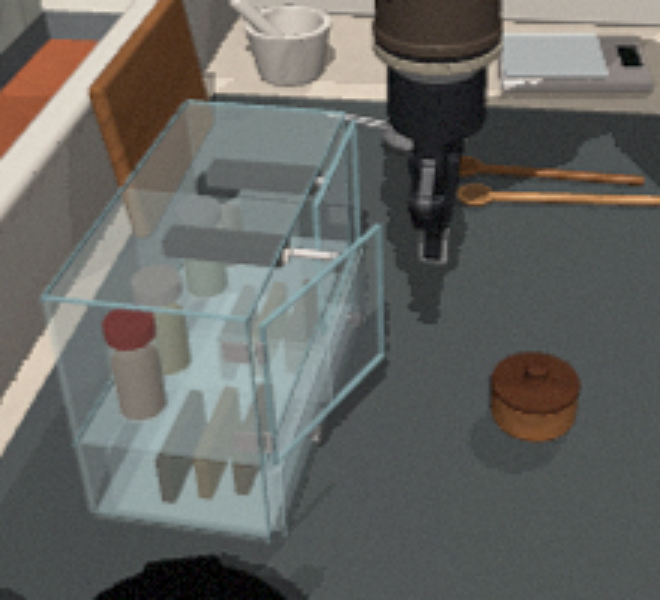

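The door is ajar. In the wrist view its free edge is at about (258,150), and in the side view the white plunger is out at (310,254). Next I measure the angle.

Run:
```python
from h import *
th=np.radians(-2.75);R=np.array([[np.cos(th),-np.sin(th)],[np.sin(th),np.cos(th)]]);c=np.array([.7023,.0669])
for uv in [(260,155),(255,146),(258,150),(0,50),(0,40)]:
    P=ray('wrist',uv,.233);print(uv,P.round(4),'org',(R.T@(P[:2]-c)).round(4))
A=[R.T@(ray('wrist',u,.233)[:2]-c) for u in [(255,146),(0,40)]];d=A[1]-A[0];print('ang',np.arctan2(d[0],d[1]))
for t in [.4,.6,.9,1.2,1.5]:
    pass
for n,o in [('above in',(-.118,.02))]: print(n,c+R@o)
```

```text
(260, 155) [0.5536 0.0893 0.233 ] org [-0.1496  0.0152]
(255, 146) [0.5567 0.0908 0.233 ] org [-0.1466  0.0169]
(258, 150) [0.5553 0.0899 0.233 ] org [-0.1479  0.0159]
(0, 50) [0.5911 0.1699 0.233 ] org [-0.116   0.0975]
(0, 40) [0.594  0.1692 0.233 ] org [-0.1131  0.097 ]
ang 0.3958414316450383
above in [0.58539545 0.09253839]
```

Request:
drive_tool --deltas '[{"x": 0,"y": 0,"z": 5.5,"turn": 0,"gripper": 0},{"x": 4,"y": -0.1,"z": 5.5,"turn": 0,"gripper": 0},{"x": 7.9,"y": -0.2,"z": 5.5,"turn": 0,"gripper": 0},{"x": 7.9,"y": -0.2,"z": 5.5,"turn": 0,"gripper": 0}]'

```text
clock: 6.52
eef_pos: [0.5884, 0.0927, 0.2599]
tcp_rot: [-180.0, -0.1, -2.8]
ft_force: [0.5, -0.4, -0.4]
width: -0.0001
```

Run:
```python
from h import *
for n in ['wrist','side']:
    p,d=cams.grab_frame(n);p=p[:,:,::-1]
    if n=='side': p=cv2.resize(p[120:320,130:350],None,fx=3,fy=3)
    cv2.imwrite(f'pics/{n}6.png',p)
```

```text
(no output)
```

View pics/wrist6.png

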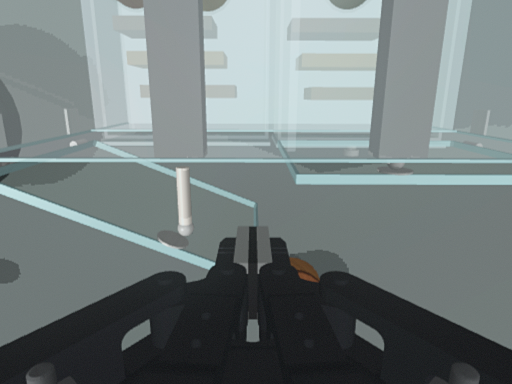

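View pics/side6.png

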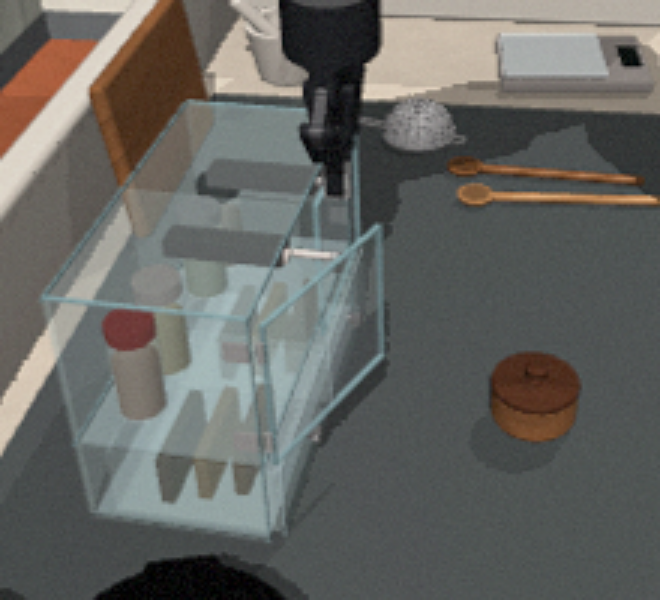

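The finger is above the gap, clear of the plunger at (185,230). Now I descend 5.7 cm and come back 3 mm.

Request:
drive_tool --deltas '[{"x": -0.3,"y": 0,"z": 0,"turn": 0,"gripper": 0},{"x": -0.3,"y": 0,"z": -2.5,"turn": 0,"gripper": 0},{"x": -0.3,"y": 0,"z": -4.5,"turn": 0,"gripper": 0},{"x": -0.3,"y": 0,"z": -5.7,"turn": 0,"gripper": 0},{"x": -0.3,"y": 0,"z": -5.7,"turn": 0,"gripper": 0}]'

```text
clock: 7.25
eef_pos: [0.5819, 0.0929, 0.2029]
tcp_rot: [180.0, 0.1, -2.8]
ft_force: [0.4, -0.2, 0.4]
width: 0.0002
```

Request:
drive_tool --deltas '[{"x": -1,"y": 0.2,"z": 0,"turn": 0,"gripper": 0},{"x": -1.9,"y": 0.5,"z": 0,"turn": 0,"gripper": 0},{"x": -2.7,"y": 1.1,"z": 0,"turn": 0,"gripper": 0},{"x": -3.5,"y": 1.8,"z": 0,"turn": 0,"gripper": 0},{"x": -4.3,"y": 2.5,"z": 0,"turn": 0,"gripper": 0},{"x": -5.3,"y": 3.5,"z": 0,"turn": 0,"gripper": 0},{"x": -6.3,"y": 4.5,"z": 0,"turn": 0,"gripper": 0},{"x": -7.1,"y": 5.5,"z": 0,"turn": 0,"gripper": 0}]'

```text
clock: 8.25
eef_pos: [0.5109, 0.1487, 0.2033]
tcp_rot: [-180.0, 0.0, -2.8]
ft_force: [-0.2, -0.2, -0.3]
width: 0.0003
```

Run:
```python
from h import *
print(r.state()['ft_force'])
for n in ['wrist']:
    p,d=cams.grab_frame(n);p=p[:,:,::-1]
    cv2.imwrite(f'pics/{n}7.png',p)
```

```text
[-0.16349388 -0.23972663 -0.28770667]
```

View pics/wrist7.png

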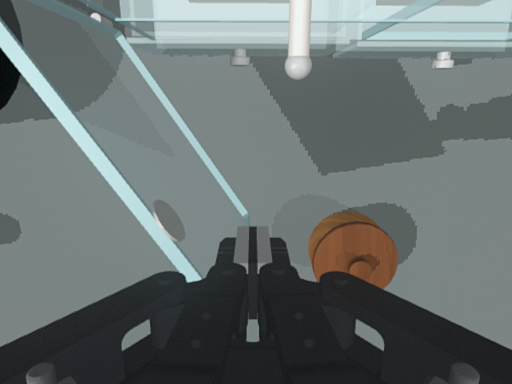

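The door is following the finger at about 0.9 rad, with its top edge running from (0,30) to (195,280).

Request:
drive_tool --deltas '[{"x": -0.6,"y": 1,"z": 0,"turn": 0,"gripper": 0},{"x": -1.1,"y": 2,"z": 0,"turn": 0,"gripper": 0},{"x": -1.5,"y": 3,"z": 0,"turn": 0,"gripper": 0},{"x": -1.7,"y": 3.9,"z": 0,"turn": 0,"gripper": 0},{"x": -1.8,"y": 4.8,"z": 0,"turn": 0,"gripper": 0},{"x": -1.8,"y": 5.7,"z": 0,"turn": 0,"gripper": 0},{"x": -1.8,"y": 6.4,"z": 0,"turn": 0,"gripper": 0},{"x": -1.8,"y": 6.4,"z": 0,"turn": 0,"gripper": 0}]'

```text
clock: 9.3
eef_pos: [0.4937, 0.2124, 0.2032]
tcp_rot: [-180.0, -0.0, -2.7]
ft_force: [0.2, -0.5, 0.2]
width: -0.0002
```

Run:
```python
from h import *
print(r.state()['ft_force'])
for n in ['wrist','side']:
    p,d=cams.grab_frame(n);p=p[:,:,::-1]
    cv2.imwrite(f'pics/{n}8.png',p)
```

```text
[ 0.21116418 -0.54857927  0.19847059]
```

View pics/wrist8.png

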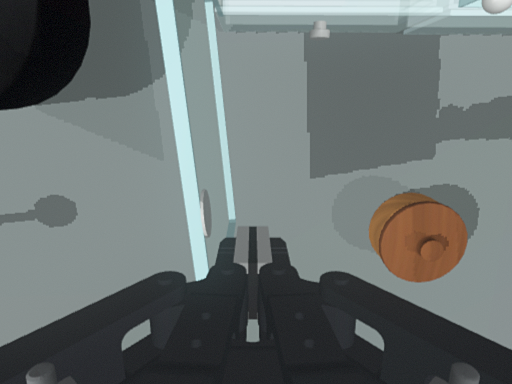

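View pics/side8.png

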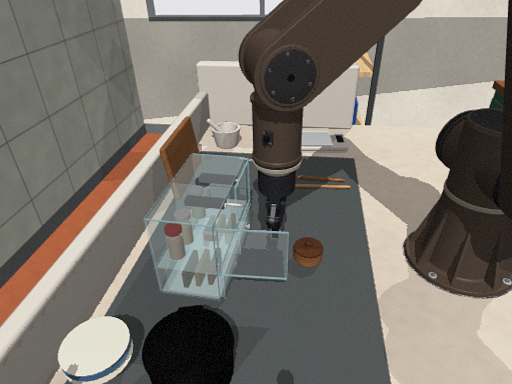

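The door stands at about 1.45 rad. I'll retreat away from it (−y), then up.

Request:
drive_tool --deltas '[{"x": 0,"y": -1,"z": 0,"turn": 0,"gripper": 0},{"x": 0,"y": -4,"z": 0,"turn": 0,"gripper": 0},{"x": 0,"y": -7,"z": 4,"turn": 0,"gripper": 0},{"x": 0,"y": -12,"z": 7,"turn": 0,"gripper": 0},{"x": 0,"y": -18,"z": 8,"turn": 0,"gripper": 0},{"x": 0,"y": -24,"z": 8,"turn": 0,"gripper": 0},{"x": 0,"y": -30,"z": 8,"turn": 0,"gripper": 0},{"x": 0,"y": -36,"z": 8,"turn": 0,"gripper": 0}]'

```text
clock: 10.4
eef_pos: [0.4928, -0.1507, 0.2835]
tcp_rot: [180.0, -0.0, -2.8]
ft_force: [-0.1, 0.1, -0.0]
width: 0.0
```

Request:
drive_tool --deltas '[{"x": 0,"y": -6,"z": 0,"turn": 0,"gripper": 0},{"x": 0,"y": -12,"z": 0,"turn": 0,"gripper": 0},{"x": 0,"y": -12,"z": 0,"turn": 0,"gripper": 0},{"x": 0,"y": -12,"z": 0,"turn": 0,"gripper": 0}]'

```text
clock: 10.9
eef_pos: [0.4928, -0.2683, 0.283]
tcp_rot: [-180.0, 0.0, -2.8]
ft_force: [-0.3, 0.3, 1.0]
width: 0.0001
```

Run:
```python
from h import *
print(r.state()['eef_pos'],r.state()['ft_force'])
for n in ['top','side']:
    p,d=cams.grab_frame(n);p=p[:,:,::-1]
    if n=='top': p=cv2.resize(p[90:260,130:330],None,fx=3.5,fy=3.5)
    if n=='side': p=cv2.resize(p[120:320,130:350],None,fx=3,fy=3)
    cv2.imwrite(f'pics/{n}9.png',p)
```

```text
[ 0.49277664 -0.26830539  0.2830202 ] [-0.32246502  0.2535071   1.02275755]
```

View pics/top9.png

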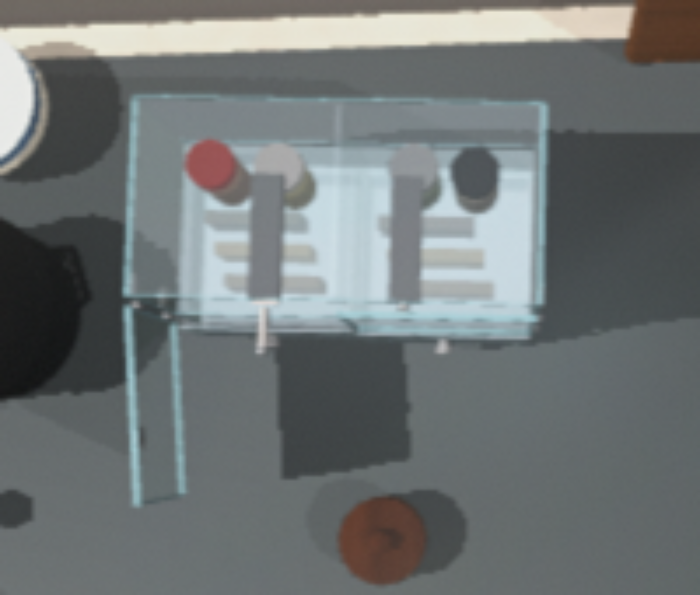

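View pics/side9.png

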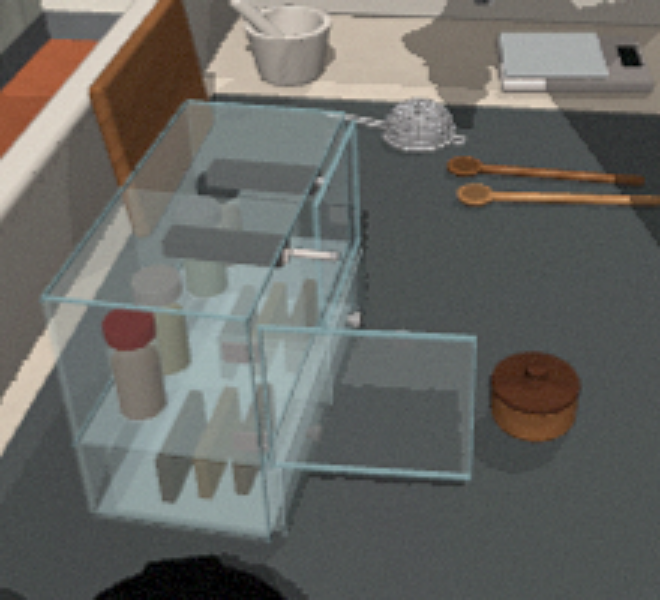

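The left door is wide open: in the top view its top edge runs from (128,305) to (137,505). The right door is shut, and the jars are at the same pixels as before. Handing in.

Run:
```python
from h import *
P=[ray('top',(np.array(u)+.5)/3.5-.5+[130,90],.233) for u in [(128,305),(137,505)]]
d=(P[0]-P[1])[:2];print('door angle',np.arctan2(d[0],d[1])+np.radians(2.75),'len',np.linalg.norm(d))
print(r.finish_job())
```

```text
door angle 1.5820273781155034 len 0.15823404201805302
the job is handed in; nothing more can be done
None
```

The left door, the one with the red-lidded jar behind it, is open to about a right angle, and I handed the job in at about 11 s of the 40 s allowed. `finish_job` gave no verdict.

- **Pushing in:** I pressed the door with closed fingers to its firm stop, with at most about 9 N along x at the wrist. When I drew the fingers back, it sprang ajar to about 0.40 rad with the plunger out.
- **Opening:** I lowered a fingertip behind the free edge, swung the door round, then moved the arm clear.

**Last checks:**
- **Left door:** about 1.58 rad in the top view, with a measured length of 158 mm that matches the door. My rough estimate from the wrist picture while swinging it was lower, about 1.45 rad. Both are well above the required 1.2 rad.
- **Right door:** it looks shut with its catch in.
- **Jars, salt box, spoons and sieve:** they look unmoved in the pictures. I did not measure their positions to the millimetre, and the pot is only partly in view.
- **Wrist force:** about 1 N with the arm clear of everything.

The wrist and top cameras disagreed by about 3 mm on where the door edge was, which made no difference to the result. One move call was refused because its rows left out some fields. I sent it again with all fields filled in.

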